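# Hang the washed mould-insert baskets on the drip stands

### The arm

A 6-joint arm with a two-finger parallel gripper is mounted at the origin on the work surface. World frame = base frame: x ahead of the robot, y to its left, z up, the work surface at z = 0. Lengths are in m, angles in rad, forces in N, time in s.
With the tool pointing down it reaches from about 0.375 to 0.75 m from the base axis. Payload 9 kg.
Tool frame: the origin (TCP) lies at the very end of the fingers, on their centre line; the grasp point (between the pads) lies 19 mm behind it; z points along the fingers, y is the line along which they close (so a half turn about z gives the same grasp; the last joint's range is limited). The gripper opens to 85 mm and grips with 20 to 120 N. Pads are 22 mm wide; open, the fingers measure 114 mm over their backs; the gripper's body (76 mm by 85 mm) begins 54 mm behind the grasp point. The pads swing forward as they close: fully open they stand 13 mm farther back than shut.
Start: joints at [1.079, 0.104, 0.097, 1.564, 0, 1.353], TCP at [0.162, 0.578, 0.231] pointing down, gripper open.
Joint ranges: [-2.99, 2.99], [-0.84, 1.86], [-1.1, 1.16], [-1.84, 2.11], [-1.51, 1.56], [-3.14, 3.14]. Speed limits (rad/s): [2.22, 2.22, 2.57, 3.14, 3.14, 3.14].

### API

Orientations are given as a unit quaternion [x, y, z, w].
In Python, from bench import sensors, vision, ticket gives the robot as it stands. The module is installed in compiled form; this text tells all that it offers.
- The arm moves only by the tool jog_arm, never from a script. Its argument "deltas" is one flat list of numbers, 7 for each row, row after row: the shift along the tool's x, y, z in cm, then the turn, a rotation vector about the tool's x, y, z in degrees, then the finger opening in cm, from 0 to 8.54. A call has 1 to 10 rows; each row is the pose to reach, as a shift and turn from the pose commanded when the call began, along the tool's axes at that moment; what a row does not reach only later rows make up. A row lasts 1/10 s, in which the tool goes at most 50 mm and 8.59 degrees, less where a joint would pass 70% of its speed; a pose out of reach is approached as far as the arm can. A call with a gripper value outside its range is refused whole. The fingers move at their own pace and stop on an object; the grip force is fixed at half the most. Time passes only in rows, so rows that repeat a pose let the fingers close. It gives the time, the measured TCP pose, the force, the opening and the grip force at its end, in the units of the state.
- sensors.read_state(): the state, without advancing time (a new reading comes with each control period).
- vision.snapshot(name): name is "side" or "top" or "wrist"; returns a dict with "img" (480x640x3 uint8, blue, green, red), "camera_matrix" (3x3 intrinsics, pixels), "R" (3x3) and "t" (3): a world point X has camera coordinates R X + t. Camera axes: x right, y down, z forward; pixel columns grow to the right and rows downward; lengths in m; the calibration is good to about 2 mm. A picture is of the moment at which its call begins. There is no depth.
- ticket.finish_job(): hands the job in; it is judged then, once.
The state is a dict: "clock": time; "qpos": joint angles; "qvel": joint speeds; "joint_efforts": joint torques, N m; "eef_pos": TCP position; "eef_rot": TCP orientation; "force": force on the tool from outside, world axes, zero at the start; "moment": the same for the moment, N m; "gripper_width": finger opening in m; "gripper_force": force on a finger pad.
Only numpy, scipy, OpenCV 4.12 (cv2) and the standard library are available. Lean on these libraries where they do the work, as an engineer would, in place of code of your own. Each camera call takes 0.05 s, during which the arm holds its last target. There are 200 camera calls.

### The job

The mould inserts have been washed: hang each dip basket by the middle of its handle on the hook of the drip stand of its own colour, so that both hang freely and nearly level with their inserts still inside. Leave everything else on the bench standing and lying where it is.

Things in the scene. Friction and masses are not known exactly. Their poses are not given: they have to be found in the camera images.
- blue_basket: open wire dip basket, blue top rim and rigid blue hoop handle. Origin: centre of its underside; y along the handle bar, z up. Box 80 (x) x 110 (y) x 50 mm high, walls 4, floor 5 mm. Looks the same after half a turn about z. About 0.25 kg, plus its insert 0.16 kg. Stands on the bench at any yaw, in a row with the other basket and the aerosol can
- blue_basket_handle (a point): middle of the underside of the blue basket's flat moulded handle bar, 130 mm up on its axis. The bar is level, 10 mm thick, 108 mm long along the basket's y, 34 mm tall (130 to 164 mm up). Fixed uprights 10 x 6 mm at y = +-51 mm. It tops a notch: flat to y = +-12 mm, flanks then slope down to 122 mm high at y = +-35 mm. Opening 96 mm wide, 72 to 80 high
- blue_insert: loose mould insert, a silvery metal block 40 x 60 x 26 mm lying on the floor of the blue basket; origin at the centre of its underside
- blue_stand: fixed drip stand: blue base plate 120 mm wide (y), from x = -45 to +101 mm, 16 mm high at its side lips, and one steel hook pointing along its own -x. Origin: on the bench straight below the hook's seat; z up. Post of 16 mm diameter (28 mm at its foot) at x = +85 mm; hook and post are in the plane y = 0, and nothing of the stand is higher than 283 mm
- blue_stand_seat (a point): top of the blue hook's level prong at stand x = 0, 250 mm above the bench, where the bar should rest, crossing the prong; axes as the stand's. The prong is a flat strip 16 mm wide (y), 8 mm thick (heights 242 to 250 mm), and runs from the post (x = +85 mm) to x = -34 mm, then turns up to its blue ball end of 16 mm diameter at x = -40 mm, its top 283 mm high (nothing reaches beyond x = -48 mm)
- orange_basket: open wire dip basket, orange top rim and rigid orange hoop handle. Origin: centre of its underside; y along the handle bar, z up. Box 80 (x) x 110 (y) x 50 mm high, walls 4, floor 5 mm. Looks the same after half a turn about z. About 0.25 kg, plus its insert 0.16 kg. Stands on the bench at any yaw, in a row with the other basket and the aerosol can
- orange_basket_handle (a point): middle of the underside of the orange basket's flat moulded handle bar, 130 mm up on its axis. The bar is level, 10 mm thick, 108 mm long along the basket's y, 34 mm tall (130 to 164 mm up). Fixed uprights 10 x 6 mm at y = +-51 mm. It tops a notch: flat to y = +-12 mm, flanks then slope down to 122 mm high at y = +-35 mm. Opening 96 mm wide, 72 to 80 high
- orange_insert: loose mould insert, a silvery metal block 40 x 60 x 26 mm lying on the floor of the orange basket; origin at the centre of its underside
- orange_stand: fixed drip stand: orange base plate 120 mm wide (y), from x = -45 to +101 mm, 16 mm high at its side lips, and one steel hook pointing along its own -x. Origin: on the bench straight below the hook's seat; z up. Post of 16 mm diameter (28 mm at its foot) at x = +85 mm; hook and post are in the plane y = 0, and nothing of the stand is higher than 283 mm
- orange_stand_seat (a point): top of the orange hook's level prong at stand x = 0, 250 mm above the bench, where the bar should rest, crossing the prong; axes as the stand's. The prong is a flat strip 16 mm wide (y), 8 mm thick (heights 242 to 250 mm), and runs from the post (x = +85 mm) to x = -34 mm, then turns up to its orange ball end of 16 mm diameter at x = -40 mm, its top 283 mm high (nothing reaches beyond x = -48 mm)
- spray_can: bystander: upright aerosol can with a blue label and white cap, 66 mm diameter, 165 mm tall overall; origin at the centre of its underside. It stands in the same row as the two baskets
- jar: bystander: upright amber jar with a black lid, 68 mm diameter, 100 mm tall, between the two stands; origin at the centre of its underside
- spanner: bystander: open-ended steel spanner lying flat, 180 mm long; x along it
- grinder: bystander: grey hand grinder lying on its side, 185 mm long and 42 mm thick; x along it
- stone_box: bystander: flat blue box of polishing stones, 100 x 70 x 30 mm; origin at the centre of its underside
- screwdriver: bystander: screwdriver lying flat, 200 mm long; x along it
Mind the look-alikes: they are no part of the job. Leave any brown or red look-alike of the blue_insert alone.

How it is judged:
At the end, for the whole second after the job is handed in: Each basket hangs on its own colour's hook: middle of bar underside at stand x -33 to +45 mm, y within 30 mm, 235 to 267 mm high; bears on the stand, tilt under 0.3 rad, speed under 0.05 m/s; its insert lies inside (within 40 mm in x, 55 mm in y, -10 to 40 mm in z of the basket origin) (x of blue_basket_handle in the frame of blue_stand between -0.033 and 0.045 m and y of blue_basket_handle in the frame of blue_stand between -0.03 and 0.03 m and z of blue_basket_handle in the frame of blue_stand between 0.235 and 0.267 m and angle between each of blue_basket, orange_basket's own z axis and vertical below 0.3 rad and contact force between blue_basket and blue_stand above 0.5 N and linear speed of each of blue_basket, orange_basket below 0.05 m/s and x of blue_insert in the frame of blue_basket between -0.04 and 0.04 m and y of blue_insert in the frame of blue_basket between -0.055 and 0.055 m and z of blue_insert in the frame of blue_basket between -0.01 and 0.04 m and x of orange_basket_handle in the frame of orange_stand between -0.033 and 0.045 m and y of orange_basket_handle in the frame of orange_stand between -0.03 and 0.03 m and z of orange_basket_handle in the frame of orange_stand between 0.235 and 0.267 m and contact force between orange_basket and orange_stand above 0.5 N and x of orange_insert in the frame of orange_basket between -0.04 and 0.04 m and y of orange_insert in the frame of orange_basket between -0.055 and 0.055 m and z of orange_insert in the frame of orange_basket between -0.01 and 0.04 m); the robot touches nothing.
It fails at once if the aerosol can or the jar is pushed more than 30 mm or knocked over (distance of any of spray_can, jar from where it was at the start of the episode above 0.03 m or angle between any of spray_can, jar's own z axis and vertical above 0.6 rad).
It fails at once if the spanner, grinder, stone box or screwdriver is moved more than 30 mm (distance of any of spanner, grinder, stone_box, screwdriver from where it was at the start of the episode above 0.03 m).
It also fails if it takes over 58 s, if anything falls off the work surface, if the arm or the gripper's body presses on something with over 40 N, if the wrist force passes 120 N, or if a joint passes its speed limit or range.

## Working session

There is one attempt and no reset: what is moved stays moved. The work goes in short steps, Python scripts to look and compute and a tool call to move; the robot and the scene stay as the last step left them, time stands still between calls to the robot, and variables do not carry over. Pictures are saved under pics/ and viewed, at most 10 in all, crops included, and the job is handed in when it is done.

Besides the shell and the picture viewer there is one more tool, called after "Emit:" as name(argument=value, ...) on one line, values as JSON. jog_arm: Moves the arm, as the interface text tells. Its arguments: {"type":"object","properties":{"deltas":{"type":"array"}},"required":["deltas"]}

```bash
mkdir -p pics; python3 - <<'E'
from bench import sensors, vision
import cv2,pickle
for n in("top","side"):
    s=vision.snapshot(n);cv2.imwrite(f"pics/{n}0.png",s["img"]);pickle.dump(s,open(n+".pkl","wb"))
    print(n,s["camera_matrix"],s["R"],s["t"])
print(sensors.read_state())
E
```

```text
top [[617.96815386   0.         325.41153571]
 [  0.         617.96815386 238.70795984]
 [  0.           0.           1.        ]] [[-4.05854011e-02 -9.99175853e-01  6.63257088e-04]
 [-9.79128732e-01  3.96387881e-02 -1.99338138e-01]
 [ 1.99147563e-01 -8.73963237e-03 -9.79930542e-01]] [-0.00285518  0.46965725  1.6445674 ]
side [[587.02332999   0.         327.12634327]
 [  0.         587.02332999 235.80202193]
 [  0.           0.           1.        ]] [[ 0.90527935 -0.42479411  0.00438887]
 [-0.31997758 -0.68862754 -0.6506969 ]
 [ 0.27943451  0.58765813 -0.75932489]] [-0.41740575  0.2320107   1.35270747]
{'clock': 0.1, 'qpos': array([ 1.07932296e+00,  1.04675064e-01,  9.65967874e-02,  1.56389829e+00,
       -4.79262750e-07,  1.35309147e+00]), 'qvel': array([ 1.04894692e-04, -1.38767563e-03, -4.12711349e-05,  2.20363949e-03,
        1.02396624e-03, -1.54911794e-03]), 'joint_efforts': array([ 7.55848596e-03, -5.58208966e+01,  5.04719818e+01,  1.29094903e-02,
       -2.58394184e-04,  1.35383689e-05]), 'eef_pos': array([0.16207512, 0.57740383, 0.23060669]), 'eef_rot': array([ 1.36457156e-01,  9.90645798e-01, -5.53489335e-04, -2.04667174e-04]), 'force': array([-0.563195  ,  0.52065411,  0.17452177]), 'moment': array([ 0.0469826 ,  0.01864948, -0.02575673]), 'gripper_force': 0.0, 'gripper_width': 0.08549404677957347}
```

View pics/top0.png

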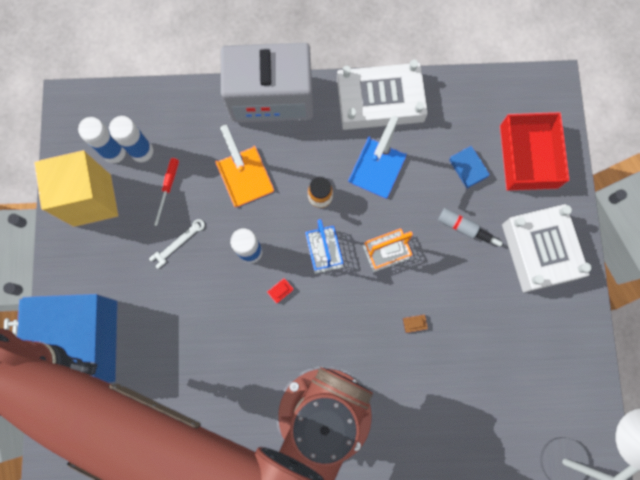

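View pics/side0.png

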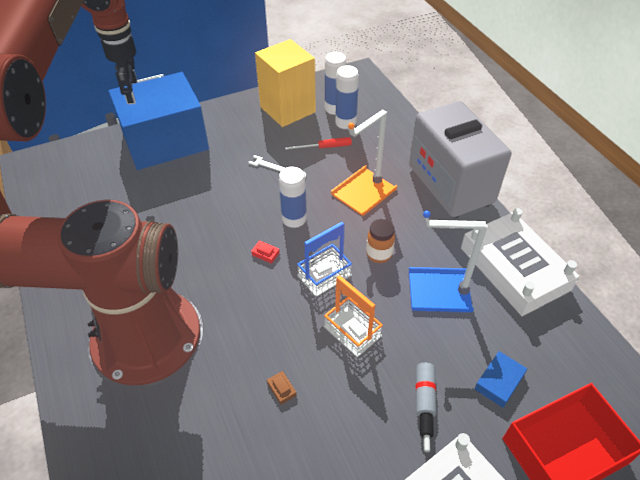

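The top view shows the can at (246,243), the blue basket at (323,247), the orange basket at (390,250), the orange stand at (245,177), the blue stand at (379,167) and the jar at (320,192). The side view shows the same row, with both hook ends visible at (351,129) and (427,214). I'll enlarge both.

```bash
python3 - <<'E'
import cv2,pickle
a=pickle.load(open("top.pkl","rb"))["img"][110:280,210:440];b=pickle.load(open("side.pkl","rb"))["img"][95:365,240:500]
def z(c,f,x0,y0):
    c=cv2.resize(c,None,fx=f,fy=f,interpolation=cv2.INTER_CUBIC)
    for v in range(0,c.shape[1],int(20*f)):cv2.putText(c,str(int(x0+v/f)),(v,8),0,.3,(0,255,255));cv2.line(c,(v,9),(v,14),(0,255,255))
    for v in range(0,c.shape[0],int(20*f)):cv2.putText(c,str(int(y0+v/f)),(6,v+4),0,.3,(0,255,255));cv2.line(c,(0,v),(5,v),(0,255,255))
    return c
cv2.imwrite("pics/topz.png",z(a,3.45,210,110));cv2.imwrite("pics/sidez.png",z(b,2.2,240,95))
E
```

```text
(no output)
```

View pics/topz.png

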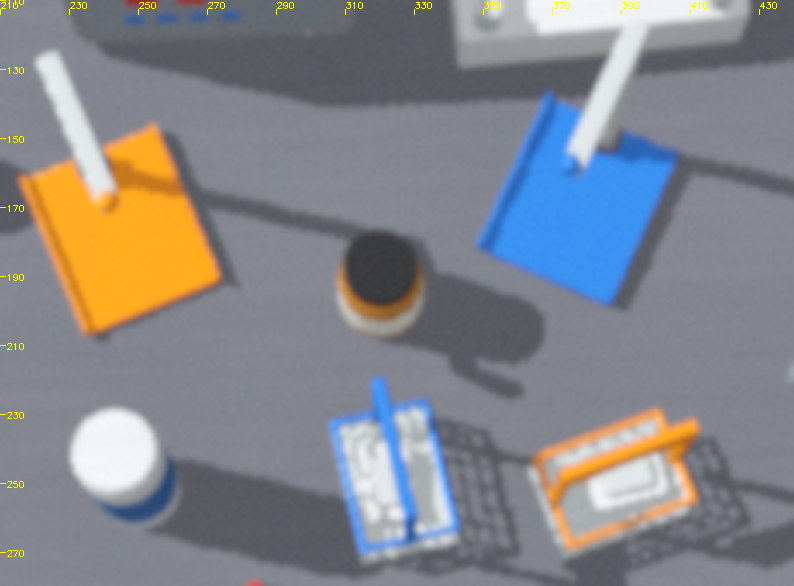

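View pics/sidez.png

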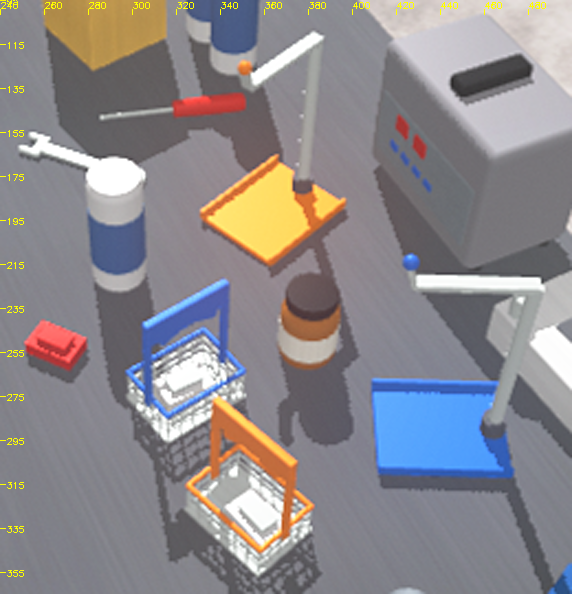

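The crops show the bars, rims, hook balls and plate corners clearly. I'll fit a pose per object from both views.

```bash
cat > h.py <<'E'
import numpy as np,pickle
from scipy.optimize import least_squares
def proj(s,P):
    c=P@s["R"].T+s["t"];q=c@s["camera_matrix"].T;return q[:,:2]/q[:,2:]
def fit(views,g):
    # views: list of (snapshot, model pts mm, pixels)
    def W(p,M):
        c,s=np.cos(p[2]),np.sin(p[2]);M=np.array(M)/1e3
        return np.c_[p[0]+c*M[:,0]-s*M[:,1],p[1]+s*M[:,0]+c*M[:,1],M[:,2]]
    f=lambda p:np.concatenate([(proj(s,W(p,M))-np.array(u)).ravel() for s,M,u in views])
    r=least_squares(f,g,loss="soft_l1");return r.x,f(r.x).reshape(-1,2)
E
python3 - <<'E'
from h import *
T=pickle.load(open("top.pkl","rb"));S=pickle.load(open("side.pkl","rb"))
t=lambda L:np.array(L)/3.45+[210,110]
s=lambda L:np.array(L)/2.2+[240,95]
B=[(-40,55,50),(40,55,50),(40,-55,50),(-40,-55,50),(0,54,164),(0,-54,164)]
D=[(101,60,16),(101,-60,16),(-45,-60,16),(-45,60,16),(-40,0,275),(89,0,248)]
o={"blueB":(B,t([(332,422),(428,402),(458,525),(362,552),(378,378),(410,520)]),s([(205,330),(245,372),(165,416),(128,372),(226,282),(145,325)]),(.55,0,-1.5)),
"orB":(B,t([(660,412),(694,498),(572,548),(535,460),(693,424),(553,474)]),s([(312,507),(262,550),(187,487),(234,443),(296,463),(214,400)]),(.55,-.15,3)),
"blueS":(D,t([(550,93),(680,155),(613,305),(480,247),(572,163),(637,25)]),s([(500,383),(513,475),(380,475),(373,380),(410,262),(543,283)]),(.7,-.1,-.4)),
"orS":(D,t([(18,180),(155,125),(222,278),(88,335),(107,200),(48,58)]),s([(278,157),(345,203),(268,263),(200,212),(246,68),(318,37)]),(.7,.2,.4))}
for k,(M,a,b,g) in o.items():
    p,r=fit([(T,M,a),(S,M,b)],g);print(k,p.round(4),np.rad2deg(p[2]).round(1),"\n",r.round(1).tolist())
for n,z,a,b in(("can",165,(115,447),(115,172)),("jar",100,(382,268),(313,293))):
    p,r=fit([(T,[(0,0,z)],t([a])),(S,[(0,0,z)],s([b]))],(.6,0,0));print(n,p[:2].round(3),r.round(1).tolist())
E
```

```text
blueB [ 0.4445 -0.0176 -1.3864] -79.4 
 [[-0.7, -0.9], [-0.1, -1.5], [0.3, 1.4], [-0.6, 0.1], [-0.1, -0.6], [0.1, -1.2], [-0.5, -1.1], [0.7, 0.4], [0.0, 1.8], [-2.0, -0.0], [0.4, 0.3], [-1.3, 1.5]]
orB [ 0.4354 -0.1903  3.4864] 199.8 
 [[-1.0, -1.9], [0.9, -0.2], [-1.0, 0.3], [-1.7, -1.1], [0.7, -0.8], [2.3, 0.4], [1.0, -0.8], [-0.7, 1.8], [-2.0, 0.1], [1.1, -0.4], [-0.8, 1.1], [-0.8, -0.2]]
blueS [ 0.6541 -0.1683 -0.4646] -26.6 
 [[-0.5, -0.5], [0.2, -2.2], [-0.4, -0.8], [-0.7, -0.8], [0.1, 0.4], [0.8, -0.7], [-0.1, 0.8], [0.6, -0.5], [-1.0, -2.0], [-1.1, 0.8], [-0.1, 2.0], [-1.4, 2.4]]
orS [0.6419 0.19   0.362 ] 20.7 
 [[0.6, -1.2], [-0.1, -0.9], [-0.4, -0.2], [-1.0, -0.6], [0.4, 0.4], [0.0, -0.6], [-1.3, 0.2], [0.1, -0.4], [0.4, -0.4], [-0.7, 0.7], [-1.3, 1.5], [-0.2, 0.9]]
can [0.453 0.189] [[-0.7, -0.4], [-0.1, 2.3]]
jar [ 0.602 -0.014] [[-0.3, -1.0], [-0.5, 1.0]]
```

Fits agree to about 2 px and match the known sizes and reach. I'll move above the blue basket, passing over the can.

Emit:
jog_arm(deltas=[-2,-2.3,0,0,0,0,5,-5,-5.8,0,0,0,0,5,-8.3,-9.5,0,0,0,0,5,-11.6,-13.3,0,0,0,0,5,-14.9,-17.1,0,0,0,0,5,-18.2,-20.9,0,0,0,0,5,-21.5,-24.7,0,0,0,0,5,-24.8,-28.5,0,0,0,0,5,-27.4,-31.5,0,0,0,0,5,-28.8,-33.1,0,0,0,0,5])

```text
clock: 1.1
eef_pos: [0.3508, 0.1785, 0.2311]
eef_rot: [0.138, 0.99, -0.0, 0.0]
force: [0.1, 0.3, -0.2]
gripper_width: 0.0503
gripper_force: 0.0
```

Emit:
jog_arm(deltas=[-1.5,-1.7,0,0,0,-3,5,-3.5,-4,0,0,0,-6,5,-5.5,-6.3,0,0,0,-10,5,-7.5,-8.6,0,0,0,-14,5,-9.5,-10.9,0,0,0,-18,5,-11.5,-13.2,0,0,0,-22,5,-13.2,-15.1,0,0,0,-25,5,-14.2,-16.2,0,0,0,-26.3,5,-14.5,-16.6,0,0,0,-26.3,5,-14.5,-16.6,0,0,0,-26.3,5])

```text
clock: 2.1
eef_pos: [0.4445, -0.0181, 0.231]
eef_rot: [-0.092, 0.996, 0.0, -0.0]
force: [0.1, 0.6, 0.0]
gripper_width: 0.0498
gripper_force: 0.0
```

```bash
cat >> h.py <<'E'
from scipy.spatial.transform import Rotation as Ro
def goal(x,y,z,psi):
    from bench import sensors
    s=sensors.read_state();R=Ro.from_quat(s["eef_rot"])
    a=np.deg2rad(psi);Y=np.array([np.cos(a),np.sin(a),0]);Z=np.array([0,0,-1.]);G=Ro.from_matrix(np.c_[np.cross(Y,Z),Y,Z])
    print("clock",round(s["clock"],2),"pos",s["eef_pos"].round(4),"psi",np.rad2deg(np.arctan2(R.as_matrix()[1,1],R.as_matrix()[0,1])).round(2),"q",s["qpos"].round(2),"w",round(s["gripper_width"],4))
    print("delta cm",(R.inv().apply(np.array([x,y,z])-s["eef_pos"])*100).round(2),"deg",np.rad2deg((R.inv()*G).as_rotvec()).round(1))
E
python3 - <<'E'
from h import *
from bench import vision
import cv2
goal(.4445,-.0176,.135,100.6)
s=vision.snapshot("wrist")
P=np.array([(0.4445+y*np.cos(np.deg2rad(10.6)),-.0176+y*np.sin(np.deg2rad(10.6)),.164) for y in(.054,0,-.054)])
print(proj(s,P)); i=s["img"]
for u in proj(s,P): cv2.drawMarker(i,tuple(int(v) for v in u),(0,0,255),0,12)
for u in proj(s,np.array([(.4445,-.0176,.135)])): print(u)
cv2.imwrite("pics/w1.png",i)
E
```

```text
clock 2.1 pos [ 0.4445 -0.0181  0.231 ] psi 100.52 q [-0.34 -0.37 -0.34  1.6   0.   -0.52] w 0.0498
delta cm [-0.01  0.04  9.6 ] deg [ 0.  -0.  -0.1]
[[308.47208776 358.35130031]
 [308.47069978 269.37204411]
 [308.46909287 166.35824222]]
[308.24026303 252.12025958]
```

View pics/w1.png

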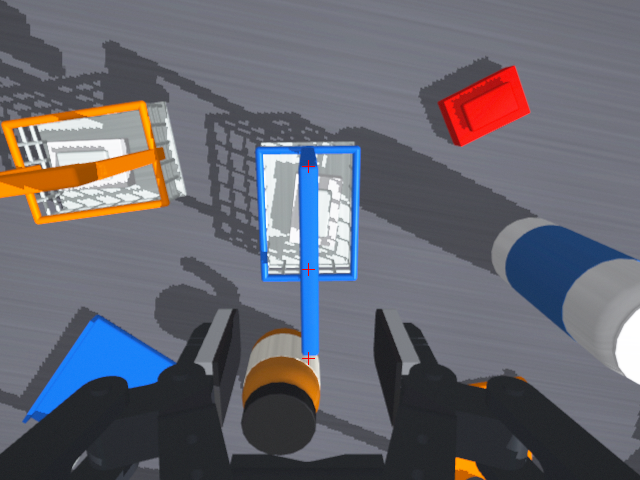

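The wrist view puts the blue bar at column ~309, rows 166–355, which matches the predicted marks. I'll descend, grip and lift.

Emit:
jog_arm(deltas=[0,0,2,0,0,0,5,0,0,5,0,0,0,5,0,0,7.5,0,0,0,5,0,0,9,0,0,0,5,0,0,9.6,0,0,0,5,0,0,9.6,0,0,0,5,0,0,9.6,0,0,0,0,0,0,9.6,0,0,0,0,0,0,9.6,0,0,0,0,0,0,9.6,0,0,0,0])

```text
clock: 3.15
eef_pos: [0.4454, -0.018, 0.1362]
eef_rot: [-0.092, 0.996, -0.0, 0.001]
force: [1.5, 1.7, 4.5]
gripper_width: 0.009
gripper_force: 59.8
```

Emit:
jog_arm(deltas=[0,0,0,0,0,0,0,0,0,0,0,0,0,0,0,0,-1,0,0,0,0,0,0,-2.5,0,0,0,0,0,0,-4,0,0,0,0,0,0,-4,0,0,0,0])

```text
clock: 3.75
eef_pos: [0.4459, -0.0183, 0.1781]
eef_rot: [-0.092, 0.996, -0.001, 0.002]
force: [-0.4, -0.6, -3.9]
gripper_width: 0.0086
gripper_force: 58.7
```

```bash
python3 - <<'E'
from h import *
# blue stand approach: origin z 0.170 -> TCP 0.305
a=np.deg2rad(-26.6);u=np.array([np.cos(a),np.sin(a)]);b=np.array([.6541,-.1683])
for d in(-.17,-.13,-.11,.006): print(d,(b+d*u).round(4))
goal(*(b-.17*u),.305,153.4)
goal(.4445,-.0176,.305,153.4)
E
```

```text
-0.17 [ 0.5021 -0.0922]
-0.13 [ 0.5379 -0.1101]
-0.11 [ 0.5557 -0.119 ]
0.006 [ 0.6595 -0.171 ]
clock 3.75 pos [ 0.4459 -0.0183  0.1781] psi 100.61 q [-0.34 -0.39 -0.45  1.51 -0.   -0.52] w 0.0086
delta cm [ -4.2   -8.32 -12.66] deg [ -0.2   0.1 -52.8]
clock 3.75 pos [ 0.4459 -0.0183  0.1781] psi 100.61 q [-0.34 -0.39 -0.45  1.51 -0.   -0.52] w 0.0086
delta cm [  0.08   0.08 -12.69] deg [ -0.2   0.1 -52.8]
```

Emit:
jog_arm(deltas=[0,0,-1,0,0,0,0,0,0,-3,0,0,0,0,0,0,-5.5,0,0,0,0,0,0,-8,0,0,0,0,0,0,-10.5,0,0,0,0,0,0,-12,0,0,0,0,0,0,-12.7,0,0,0,0,0,0,-12.7,0,0,0,0])

```text
clock: 4.55
eef_pos: [0.445, -0.018, 0.3029]
eef_rot: [-0.092, 0.996, -0.0, 0.0]
force: [-0.3, 0.9, -4.4]
gripper_width: 0.0091
gripper_force: 58.7
```

Emit:
jog_arm(deltas=[-0.2,-0.4,0,0,0,-2.5,0,-0.6,-1.2,0,0,0,-8,0,-1.2,-2.3,0,0,0,-15,0,-1.8,-3.5,0,0,0,-22,0,-2.4,-4.7,0,0,0,-29.5,0,-3,-5.9,0,0,0,-37,0,-3.6,-7,0,0,0,-44.5,0,-4,-7.9,0,0,0,-50,0,-4.2,-8.3,0,0,0,-52.8,0,-4.2,-8.3,0,0,0,-52.8,0])

```text
clock: 5.55
eef_pos: [0.501, -0.092, 0.3007]
eef_rot: [-0.526, 0.851, 0.001, -0.001]
force: [0.1, -0.9, -4.3]
gripper_width: 0.009
gripper_force: 58.6
```

```bash
python3 - <<'E'
from h import *
from bench import vision
import cv2
goal(.6595,-.171,.305,153.4)
a=vision.snapshot("side")["img"][110:330,330:510]
b=vision.snapshot("top")["img"][100:280,300:440]
a=cv2.resize(a,None,fx=2.2,fy=2.2);b=cv2.resize(b,(376,484));cv2.imwrite("pics/pre.png",np.hstack([a,b]))
E
```

```text
clock 5.55 pos [ 0.501  -0.092   0.3007] psi 153.42 q [-0.44 -0.14 -0.02  1.7   0.   -1.55] w 0.009
delta cm [ -0.02 -17.71  -0.47] deg [ 0.1 -0.   0. ]
```

View pics/pre.png

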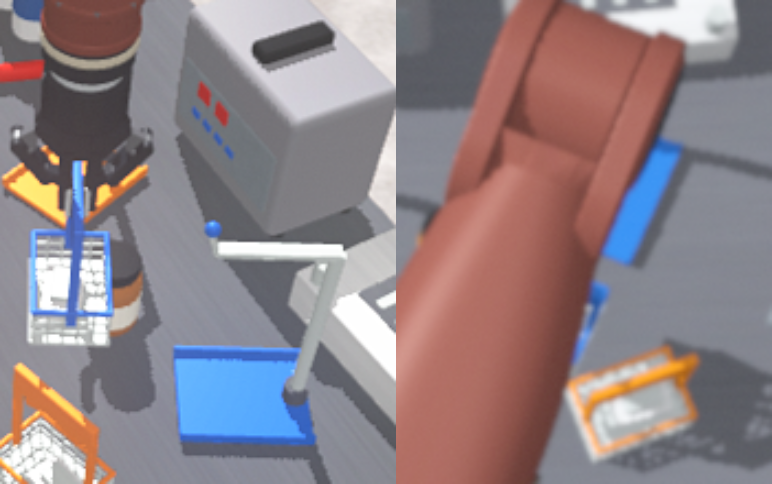

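The basket hangs level in the grip, facing the hook, with the ball at crop (212,230) level with the opening. I'll slide it over the hook.

Emit:
jog_arm(deltas=[0,-0.7,-0.6,0,0,0,0,0,-2,-0.6,0,0,0,0,0,-4,-0.6,0,0,0,0,0,-6.3,-0.6,0,0,0,0,0,-8.6,-0.6,0,0,0,0,0,-10.9,-0.6,0,0,0,0,0,-13.2,-0.6,0,0,0,0,0,-15.5,-0.6,0,0,0,0,0,-17,-0.6,0,0,0,0,0,-17.7,-0.6,0,0,0,0])

```text
clock: 6.65
eef_pos: [0.6602, -0.1711, 0.307]
eef_rot: [-0.525, 0.851, 0.001, -0.0]
force: [-0.1, 0.3, -4.0]
gripper_width: 0.0091
gripper_force: 58.7
```

```bash
python3 - <<'E'
from h import *
from bench import vision
import cv2
goal(.6595,-.171,.256,153.4)
a=vision.snapshot("side")["img"][130:310,350:540]
cv2.imwrite("pics/in.png",cv2.resize(a,None,fx=3,fy=3,interpolation=2))
E
```

```text
clock 6.65 pos [ 0.6602 -0.1711  0.307 ] psi 153.33 q [-0.44  0.42  0.6   1.75  0.   -1.55] w 0.0091
delta cm [0.02 0.06 5.1 ] deg [ 0.1  0.  -0.1]
```

View pics/in.png

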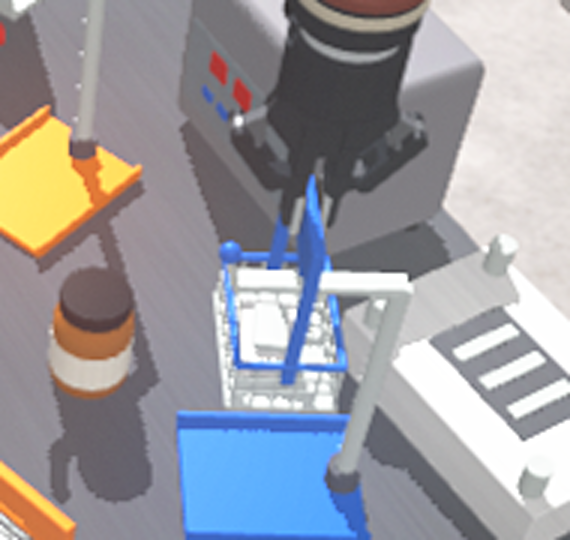

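The hook passes through the opening (ball at (230,252), bar crossing near mid-prong). I'll lower it.

Emit:
jog_arm(deltas=[0,0,1,0,0,0,0,0,0,2,0,0,0,0,0,0,3,0,0,0,0,0,0,4,0,0,0,0,0,0,4.5,0,0,0,0,0,0,4.8,0,0,0,0,0,0,5,0,0,0,0,0,0,5,0,0,0,0])

```text
clock: 7.5
eef_pos: [0.6596, -0.1709, 0.2584]
eef_rot: [-0.526, 0.851, -0.0, 0.0]
force: [0.9, -0.0, -3.9]
gripper_width: 0.0091
gripper_force: 58.7
```

Emit:
jog_arm(deltas=[0,0,0.1,0,0,0,0,0,0,0.2,0,0,0,0,0,0,0.25,0,0,0,0,0,0,0.25,0,0,0,0])

```text
clock: 7.9
eef_pos: [0.6597, -0.171, 0.2562]
eef_rot: [-0.526, 0.851, -0.0, 0.0]
force: [-0.2, 0.6, -0.9]
gripper_width: 0.0091
gripper_force: 59.1
```

Weight is transferring to the hook. I'll release gently and withdraw upwards.

Emit:
jog_arm(deltas=[0,0,0.05,0,0,0,0,0,0,0.05,0,0,0,1.2,0,0,0.05,0,0,0,1.6,0,0,0.05,0,0,0,2.2,0,0,0.05,0,0,0,2.4,0,0,0.05,0,0,0,2.4])

```text
clock: 8.5
eef_pos: [0.6596, -0.171, 0.2553]
eef_rot: [-0.526, 0.851, 0.0, 0.0]
force: [0.2, 0.5, 0.1]
gripper_width: 0.024
gripper_force: 0.0
```

Emit:
jog_arm(deltas=[0,0,-0.5,0,0,0,2.4,0,0,-1.5,0,0,0,2.4,0,0,-2.5,0,0,0,2.4,0,0,-4,0,0,0,2.4,0,0,-5.5,0,0,0,2.4,0,0,-7,0,0,0,2.4,0,0,-7.5,0,0,0,2.4])

```text
clock: 9.2
eef_pos: [0.66, -0.1712, 0.3332]
eef_rot: [-0.526, 0.851, -0.001, 0.001]
force: [0.2, 0.3, -0.3]
gripper_width: 0.024
gripper_force: 0.0
```

```bash
python3 - <<'E'
from h import *
from bench import vision
import cv2
goal(.4354,-.1903,.33,19.8)
goal(.4354,-.1903,.2,19.8)
a=vision.snapshot("side")["img"][130:370,320:520]
cv2.imwrite("pics/hung.png",cv2.resize(a,None,fx=2.4,fy=2.4,interpolation=2))
E
```

```text
clock 9.2 pos [ 0.66   -0.1712  0.3332] psi 153.41 q [-0.45  0.44  0.68  1.81  0.   -1.55] w 0.024
delta cm [11.76 19.23  0.25] deg [-1.000e-01  2.000e-01  1.336e+02]
clock 9.2 pos [ 0.66   -0.1712  0.3332] psi 153.41 q [-0.45  0.44  0.68  1.81  0.   -1.55] w 0.024
delta cm [11.77 19.28 13.25] deg [-1.000e-01  2.000e-01  1.336e+02]
```

View pics/hung.png

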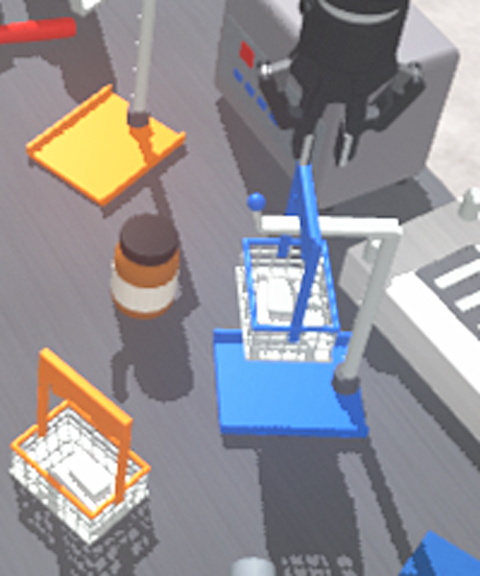

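Blue hangs level on its hook with the insert inside; the bar crosses near mid-prong. Next is orange.

Emit:
jog_arm(deltas=[0.5,0.8,0,0,0,4,2.4,1.5,2.5,0,0,0,11,2.4,2.8,4.6,0,0,0,18,2.4,4.2,6.8,0,0,0,25,3,5.6,9.1,0,0,0,33,4,7,11.4,0,0,0,41,5,8.4,13.7,0,0,0,49,5,9.8,16,0,0,0,56,5,11.2,18.2,0,0,0,63,5,11.8,19.2,0,0,0,66.8,5])

```text
clock: 10.25
eef_pos: [0.4335, -0.1906, 0.3303]
eef_rot: [0.032, 0.999, -0.0, 0.0]
force: [-0.4, 0.5, 0.8]
gripper_width: 0.05
gripper_force: 0.0
```

Emit:
jog_arm(deltas=[0,0,0.5,0,0,6,5,0,0,2,0,0,14,5,0,0,4,0,0,22,5,0,0,6,0,0,30,5,0,0,8,0,0,38,5,0,0,10,0,0,46,5,0,0,11.5,0,0,54,5,0,0,12.7,0,0,61,5,0,0,13,0,0,66.8,5,0,0,13,0,0,66.8,5])

```text
clock: 11.25
eef_pos: [0.4346, -0.1902, 0.1993]
eef_rot: [0.575, 0.818, 0.0, -0.001]
force: [0.7, 0.8, 1.1]
gripper_width: 0.0498
gripper_force: 0.0
```

```bash
python3 - <<'E'
from h import *
from bench import vision
import cv2
goal(.4354,-.1903,.135,19.8)
s=vision.snapshot("wrist");i=s["img"]
d=np.deg2rad(109.8);P=np.array([(.4354+y*np.cos(d),-.1903+y*np.sin(d),.164) for y in(.054,0,-.054)])
for u in proj(s,P): cv2.drawMarker(i,tuple(int(v) for v in u),(0,255,0),0,12)
cv2.imwrite("pics/w2.png",i)
E
```

```text
clock 11.25 pos [ 0.4346 -0.1902  0.1993] psi 19.73 q [-0.69 -0.29 -0.33  1.53  0.    0.54] w 0.0498
delta cm [-0.05  0.07  6.43] deg [-0.  -0.1 -0.1]
```

View pics/w2.png

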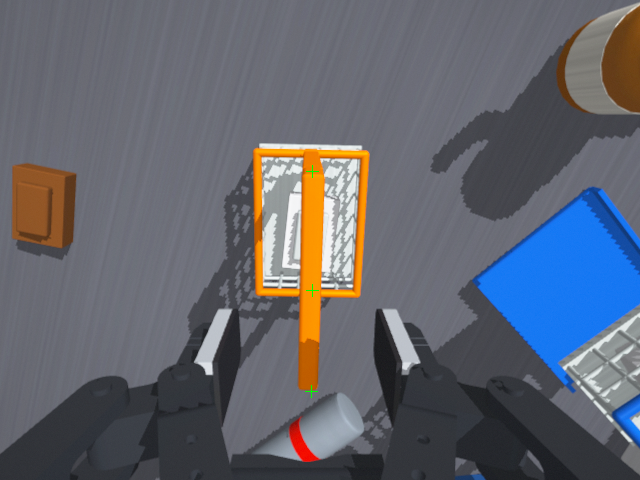

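The orange bar is at column ~311, rows 172–390, matching the marks to about 1°. Gripping and lifting.

Emit:
jog_arm(deltas=[0,0,2,0,0,0,5,0,0,4.5,0,0,0,5,0,0,6,0,0,0,5,0,0,6.4,0,0,0,5,0,0,6.4,0,0,0,5,0,0,6.4,0,0,0,0,0,0,6.4,0,0,0,0,0,0,6.4,0,0,0,0,0,0,6.4,0,0,0,0,0,0,6.4,0,0,0,0])

```text
clock: 12.3
eef_pos: [0.4356, -0.1907, 0.1372]
eef_rot: [0.575, 0.818, 0.0, 0.001]
force: [1.4, 1.2, 6.4]
gripper_width: 0.0092
gripper_force: 61.3
```

Emit:
jog_arm(deltas=[0,0,0,0,0,0,0,0,0,-1,0,0,0,0,0,0,-3,0,0,0,0,0,0,-5.5,0,0,0,0,0,0,-8,0,0,0,0,0,0,-11,0,0,0,0,0,0,-14,0,0,0,0,0,0,-16.5,0,0,0,0,0,0,-17.5,0,0,0,0,0,0,-17.5,0,0,0,0])

```text
clock: 13.3
eef_pos: [0.4353, -0.1909, 0.3121]
eef_rot: [0.575, 0.818, -0.0, 0.001]
force: [-0.6, -0.2, -4.6]
gripper_width: 0.0088
gripper_force: 59.7
```

```bash
python3 - <<'E'
from h import *
a=np.deg2rad(20.7);u=np.array([np.cos(a),np.sin(a)]);b=np.array([.6419,.19])
for d in(-.18,.006): print((b+d*u).round(4))
goal(.43,0,.312,20.7)
goal(*(b-.18*u),.312,20.7)
goal(*(b+.006*u),.312,20.7)
E
```

```text
[0.4735 0.1264]
[0.6475 0.1921]
clock 13.3 pos [ 0.4353 -0.1909  0.3121] psi 19.81 q [-0.69 -0.24 -0.08  1.73 -0.    0.54] w 0.0088
delta cm [18.14  5.97 -0.  ] deg [ 0.   0.1 -0.9]
clock 13.3 pos [ 0.4353 -0.1909  0.3121] psi 19.81 q [-0.69 -0.24 -0.08  1.73 -0.    0.54] w 0.0088
delta cm [ 2.855e+01  1.435e+01 -1.000e-02] deg [ 0.   0.1 -0.9]
clock 13.3 pos [ 0.4353 -0.1909  0.3121] psi 19.81 q [-0.69 -0.24 -0.08  1.73 -0.    0.54] w 0.0088
delta cm [28.84 32.94 -0.  ] deg [ 0.   0.1 -0.9]
```

Emit:
jog_arm(deltas=[0.6,0.45,0,0,0,0,0,1.8,1.35,0,0,0,0,0,3.6,2.7,0,0,0,0,0,5.6,4.2,0,0,0,0,0,7.6,5.7,0,0,0,0,0,9.6,7.2,0,0,0,0,0,11.6,8.7,0,0,0,0,0,13.6,10.2,0,0,0,0,0,15.6,11.7,0,0,0,0,0,17.6,13.2,0,0,0,0,0])

```text
clock: 14.3
eef_pos: [0.4991, 0.0215, 0.3094]
eef_rot: [0.575, 0.818, -0.0, -0.001]
force: [0.1, -0.6, -5.4]
gripper_width: 0.009
gripper_force: 59.7
```

Emit:
jog_arm(deltas=[2,1.5,0,0,0,0,0,4,3,0,0,0,0,0,6,4.5,0,0,0,-0.3,0,8,6,0,0,0,-0.6,0,9.7,7.3,0,0,0,-0.9,0,10.7,8,0,0,0,-0.9,0,11.1,8.2,0,0,0,-0.9,0,11.1,8.2,0,0,0,-0.9,0])

```text
clock: 15.1
eef_pos: [0.5387, 0.1522, 0.3105]
eef_rot: [0.568, 0.823, -0.0, -0.001]
force: [0.2, -0.9, -5.5]
gripper_width: 0.009
gripper_force: 59.7
```

```bash
python3 - <<'E'
from h import *
from bench import vision
import cv2
goal(.6475,.1921,.312,20.7)
a=vision.snapshot("side")["img"][70:290,250:450]
cv2.imwrite("pics/pre2.png",cv2.resize(a,None,fx=2.6,fy=2.6,interpolation=2))
E
```

```text
clock 15.1 pos [0.5387 0.1522 0.3105] psi 20.74 q [ 0.04  0.02  0.15  1.71 -0.    1.25] w 0.009
delta cm [-0.12 11.59 -0.16] deg [-0.1 -0.   0. ]
```

View pics/pre2.png

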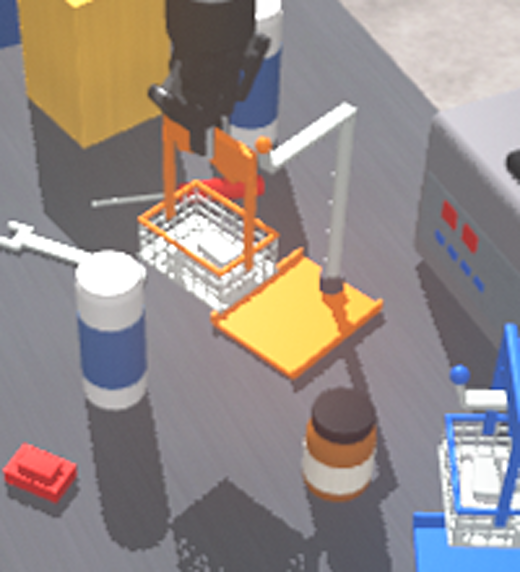

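Orange is held level before its hook (ball at crop (264,145)) and clear of the can and jar. Sliding it in.

Emit:
jog_arm(deltas=[0,0.7,-0.2,0,0,0,0,-0.1,2,-0.2,0,0,0,0,-0.1,3.5,-0.2,0,0,0,0,-0.1,5,-0.2,0,0,0,0,-0.1,6.5,-0.2,0,0,0,0,-0.1,8,-0.2,0,0,0,0,-0.1,9.5,-0.2,0,0,0,0,-0.1,10.8,-0.2,0,0,0,0,-0.1,11.6,-0.2,0,0,0,0,-0.1,11.6,-0.2,0,0,0,0])

```text
clock: 16.15
eef_pos: [0.649, 0.1915, 0.3126]
eef_rot: [0.569, 0.822, -0.0, -0.0]
force: [-0.1, 1.4, -5.4]
gripper_width: 0.0091
gripper_force: 59.7
```

```bash
python3 - <<'E'
from h import *
from bench import vision
import cv2
goal(.6475,.1921,.2572,20.7)
a=vision.snapshot("side")["img"][70:250,270:450]
cv2.imwrite("pics/in2.png",cv2.resize(a,None,fx=3,fy=3,interpolation=2))
E
```

```text
clock 16.15 pos [0.649  0.1915 0.3126] psi 20.66 q [0.09 0.4  0.59 1.76 0.   1.3 ] w 0.0091
delta cm [ 0.11 -0.12  5.54] deg [-0. -0. -0.]
```

View pics/in2.png

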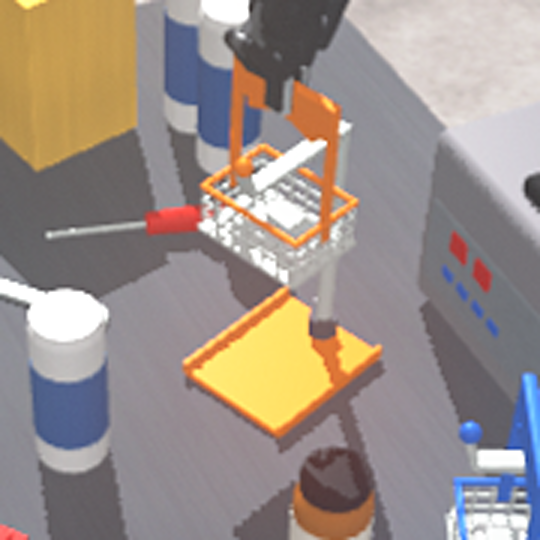

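The prong passes through the orange opening. That was my 11th picture and the limit was 10, so I'll view no more and rely on forces and pose from here. Lowering.

Emit:
jog_arm(deltas=[0,0,1,0,0,0,0,0.1,-0.1,2,0,0,0,0,0.1,-0.1,3,0,0,0,0,0.1,-0.1,4,0,0,0,0,0.1,-0.1,4.7,0,0,0,0,0.1,-0.1,5.1,0,0,0,0,0.1,-0.1,5.3,0,0,0,0,0.1,-0.1,5.3,0,0,0,0])

```text
clock: 17.0
eef_pos: [0.6467, 0.1927, 0.2603]
eef_rot: [0.568, 0.823, 0.0, -0.0]
force: [0.6, 0.4, -5.3]
gripper_width: 0.009
gripper_force: 59.6
```

Emit:
jog_arm(deltas=[0,0,0.1,0,0,0,0,0,0,0.2,0,0,0,0,0,0,0.25,0,0,0,0,0,0,0.25,0,0,0,0])

```text
clock: 17.4
eef_pos: [0.6467, 0.1927, 0.2579]
eef_rot: [0.568, 0.823, 0.0, 0.0]
force: [0.4, 0.2, -5.0]
gripper_width: 0.009
gripper_force: 59.7
```

Emit:
jog_arm(deltas=[0,0,0.1,0,0,0,0,0,0,0.15,0,0,0,0,0,0,0.15,0,0,0,0])

```text
clock: 17.7
eef_pos: [0.6468, 0.1927, 0.2572]
eef_rot: [0.568, 0.823, 0.0, 0.0]
force: [-1.1, 0.2, 2.9]
gripper_width: 0.0089
gripper_force: 60.7
```

The force has reversed from -5.0 to +2.9 N, so the hook carries the basket. Releasing and withdrawing upwards.

Emit:
jog_arm(deltas=[0,0,0,0,0,0,1.2,0,0,0,0,0,0,1.6,0,0,0,0,0,0,2.2,0,0,0,0,0,0,2.4,0,0,0,0,0,0,2.4])

```text
clock: 18.2
eef_pos: [0.6467, 0.1927, 0.2563]
eef_rot: [0.568, 0.823, 0.0, 0.0]
force: [0.4, 0.5, -0.2]
gripper_width: 0.0242
gripper_force: 0.0
```

Emit:
jog_arm(deltas=[0,0,-0.5,0,0,0,2.4,0,0,-1.5,0,0,0,2.4,0,0,-2.5,0,0,0,2.4,0,0,-4,0,0,0,2.4,0,0,-5.5,0,0,0,2.4,0,0,-7,0,0,0,2.4,0,0,-8,0,0,0,2.4])

```text
clock: 18.9
eef_pos: [0.6469, 0.1927, 0.3388]
eef_rot: [0.568, 0.823, 0.001, 0.001]
force: [-0.0, -0.4, 0.9]
gripper_width: 0.0237
gripper_force: 0.0
```

Emit:
jog_arm(deltas=[0,-1,0,0,0,0,2.4,0,-3,0,0,0,0,2.4,0,-6,0,0,0,0,2.4,0,-9,0,0,0,0,2.4,0,-12,0,0,0,0,2.4,0,-15,0,0,0,0,2.4,0,-17,0,0,0,0,2.4,0,-18,0,0,0,0,2.4,0,-18,0,0,0,0,2.4,0,-18,0,0,0,0,2.4])

```text
clock: 19.9
eef_pos: [0.4791, 0.1291, 0.3367]
eef_rot: [0.569, 0.823, 0.0, 0.0]
force: [0.8, -0.3, -0.2]
gripper_width: 0.0243
gripper_force: 0.0
```

```bash
python3 - <<'E'
# colour check without viewing: where do the basket colours sit (side view), expected bar-top ends if hung, motion between frames
from h import *
from bench import vision
import cv2
a=vision.snapshot("side");b=vision.snapshot("side");c=vision.snapshot("side")
print("max diff",[int(cv2.absdiff(a["img"],x["img"]).max()) for x in(b,c)])
hsv=cv2.cvtColor(c["img"],cv2.COLOR_BGR2HSV)
for n,lo,hi,o,yaw in(("blue",(100,140,90),(118,255,255),(.6595,-.171),-26.6),("orange",(8,150,120),(22,255,255),(.6468,.1927),20.7)):
    m=cv2.inRange(hsv,lo,hi);d=np.deg2rad(yaw);R=np.array([[np.cos(d),-np.sin(d)],[np.sin(d),np.cos(d)]])
    for nm,pts,z in(("bar face",[(0,y) for y in np.arange(-45,46,5)],.267),("rim +x",[(39,y) for y in np.arange(-50,51,5)],.169),("rim -x",[(-39,y) for y in np.arange(-50,51,5)],.169)):
        P=np.array([np.r_[o+R@(np.array(p)/1e3),z] for p in pts])
        u=proj(c,P).round().astype(int);print(n,nm,[int(m[v[1]-1:v[1]+2,v[0]-1:v[0]+2].max()>0) for v in u])
E
```

```text
max diff [85, 83]
blue bar face [1, 1, 1, 1, 1, 1, 1, 1, 1, 1, 1, 1, 1, 1, 1, 1, 1, 1, 1]
blue rim +x [1, 1, 1, 1, 1, 1, 1, 1, 1, 1, 1, 1, 1, 1, 1, 1, 1, 1, 1, 1, 1]
blue rim -x [1, 1, 1, 1, 1, 1, 1, 1, 1, 1, 1, 1, 1, 1, 1, 1, 1, 1, 1, 1, 1]
orange bar face [1, 1, 1, 1, 1, 1, 1, 1, 1, 1, 1, 1, 1, 1, 1, 1, 1, 1, 1]
orange rim +x [1, 1, 1, 1, 1, 1, 1, 1, 1, 1, 1, 1, 1, 1, 1, 1, 1, 1, 1, 1, 1]
orange rim -x [1, 1, 1, 1, 1, 1, 1, 1, 1, 1, 1, 1, 1, 1, 1, 1, 1, 1, 1, 1, 1]
```

Both bars and rims lie where a level hang predicts. I'll let things settle, recheck for motion, then hand in.

Emit:
jog_arm(deltas=[0,0,0,0,0,0,2.4,0,0,0,0,0,0,2.4,0,0,0,0,0,0,2.4,0,0,0,0,0,0,2.4,0,0,0,0,0,0,2.4,0,0,0,0,0,0,2.4,0,0,0,0,0,0,2.4,0,0,0,0,0,0,2.4,0,0,0,0,0,0,2.4,0,0,0,0,0,0,2.4])

```text
clock: 21.05
eef_pos: [0.4783, 0.129, 0.3363]
eef_rot: [0.568, 0.823, 0.0, 0.0]
force: [0.6, 1.0, 0.1]
gripper_width: 0.024
gripper_force: 0.0
```

```bash
python3 - <<'E'
from bench import vision,ticket
import cv2,numpy as np
f=[vision.snapshot("side")["img"] for _ in range(3)]
d=cv2.absdiff(f[0],f[2]).max(2);y,x=np.where(d>25);print(d.max(),len(x),(x.min(),x.max(),y.min(),y.max()) if len(x) else "")
if len(x)<60: print(ticket.finish_job())
E
```

```text
61 127 (np.int64(89), np.int64(457), np.int64(30), np.int64(258))
```

```bash
python3 - <<'E'
from bench import vision
import cv2,numpy as np
f=[vision.snapshot("side")["img"] for _ in range(10)]
g=[cv2.cvtColor(i,6).astype(np.float32) for i in f]
for n,(x0,x1,y0,y1) in {"blue":(415,475,180,270),"orange":(325,400,90,175),"static can":(275,315,160,235)}.items():
    c=[np.ascontiguousarray(i[y0:y1,x0:x1]) for i in g]
    print(n,[tuple(np.round(cv2.phaseCorrelate(c[0],k)[0],2)) for k in c[1::2]],[int((abs(k-c[0])>25).sum()) for k in c[1:]])
E
```

```text
blue [(np.float64(0.01), np.float64(-0.01)), (np.float64(-0.01), np.float64(-0.01)), (np.float64(-0.0), np.float64(-0.04)), (np.float64(-0.01), np.float64(-0.01)), (np.float64(-0.02), np.float64(0.0))] [17, 26, 19, 5, 16, 28, 17, 5, 18]
orange [(np.float64(0.55), np.float64(0.04)), (np.float64(0.54), np.float64(0.12)), (np.float64(0.55), np.float64(0.06)), (np.float64(0.41), np.float64(0.0)), (np.float64(0.53), np.float64(0.0))] [65, 94, 97, 115, 107, 84, 57, 10, 59]
static can [(np.float64(0.0), np.float64(0.53)), (np.float64(-0.01), np.float64(0.5)), (np.float64(-0.02), np.float64(0.5)), (np.float64(0.01), np.float64(0.51)), (np.float64(-0.0), np.float64(0.51))] [0, 0, 0, 0, 0, 0, 0, 0, 0]
```

A small sway remains, about 1 mm with a ~0.4 s period. I'll give it a few seconds to die down.

```bash
python3 - <<'E'
from bench import vision,sensors
import cv2,numpy as np
for r in range(4):
    f=[vision.snapshot("side")["img"] for _ in range(30)][-9:]
    g=[cv2.cvtColor(i,6).astype(int) for i in f]
    print(round(sensors.read_state()["clock"],2),[max(int((abs(k-g[0])[y0:y1,x0:x1]>25).sum()) for k in g) for x0,x1,y0,y1 in((415,475,180,270),(325,400,90,175))])
E
```

```text
23.2 [24, 112]
24.7 [27, 55]
26.2 [17, 52]
27.7 [16, 25]
```

The sway has decayed to a fraction of a pixel, so I'm handing in.

```bash
python3 -c "
from bench import ticket
print(ticket.finish_job())"
```

```text
the job is handed in; nothing more can be done
None
```

Both baskets hang near level and almost still on their own colour's hooks and the job is handed in at about 28 s with no verdict returned; the final check was by colour and motion in the side camera (inserts and bystanders not re-measured), and I viewed 11 pictures, one over the limit of 10.

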